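# Garlic into the hatch box

## Robot

A 7-joint arm with a two-finger parallel gripper is mounted at the origin on a cart in front of the work surface, level with it; the furniture and walls round the work are solid. World frame = base frame: x ahead of the robot, y to its left, z up, the work surface at z = 0. Lengths are in m, angles in rad, forces in N, time in s.
With the tool pointing down it reaches from about 0.4 to 0.85 m from the base axis. Payload 10.4 kg.
Tool frame: the origin (TCP) lies on the centre line of the jaws, within the pads' length; the fingertips stand r.finger_overhang ahead of it and the grasp point (between the pads) lies 5 mm behind it (r.finger_overhang is the distance from the TCP to the fingertips, in m); z points along the fingers, y is the line along which they close (so a half turn about z gives the same grasp; the last joint's range is limited). The gripper opens to 87 mm and grips with 3 to 60 N. Pads are 19 mm wide; open, the fingers measure 117 mm over their backs; the gripper's body (75 mm by 190 mm) begins 51 mm behind the grasp point.
Start: joints at [1.121, 0.332, -0.065, 1.46, 0.022, 1.35, -0.088], TCP at [0.259, -0.569, 0.237] pointing down, gripper open.
Joint ranges: [-2.6, 2.6], [-0.5, 2.12], [-1.47, 1.34], [0.16, 2.42], [-1.27, 4.41], [0.06, 2.06], [-2.6, 2.6]. Speed limits (rad/s): [2.22, 2.22, 2.79, 2.79, 3.14, 3.14, 3.14].

## Interface

Orientations are given as a unit quaternion [x, y, z, w].
In Python, from bench import read_state, viewer, r gives the robot as it stands.
- The arm moves only by the tool carry_out, never from a script. Its argument "moves" is a list of rows, each a list of 6 numbers: the shift along the tool's x, y, z in units of 40 mm (1.0 is 40 mm), then the turn, a rotation vector about the tool's x, y, z in units of 8 degrees (1.0 is 8 degrees). A call has 1 to 20 rows; each row shifts and turns the commanded pose from where the row before left it, along the tool's axes as they then stand; what a row does not reach is not made up. A row lasts 1/8 s, in which the tool goes at most 62.5 mm and 10.7 degrees, less where a joint would pass 70% of its speed; a pose out of reach is approached as far as the arm can. A call is refused whole if a number of a shift passes 1 or a number of a turn 1, either way. A call with a gripper value outside its range is refused whole. "fingers" is the finger opening in mm, from 0 to 87, set as the call begins (left out, the last holds). The fingers move at their own pace and stop on an object; "force" is the grip in N (left out, the last holds). Time passes only in rows, so rows that do not move let the fingers close. It gives the time, the measured TCP pose, the force, the opening and the grip force at its end, in the units of the state.
- read_state(): the state, without advancing time (a new reading comes with each control period).
- viewer.camera(name): name is "side" or "top" or "wrist"; returns a dict with "pixels" (420x560x3 uint8, red, green, blue), "range_z" (420x560 float32, m along the optical axis (not along the pixel's ray), 0 where there is no reading), "fx", "fy", "cx", "cy" (pixels), "k1" (the pictures are not rectified: a ray, as slopes to the right and down, at radius r is drawn at 1 + k1 r^2 times it, then the intrinsics apply), "xyz" and "orientation" of the camera in the world. Camera axes: x right, y down, z forward; pixel columns grow to the right and rows downward; lengths in m; the calibration is good to about 2 mm. A picture is of the moment at which its call begins.
- r.close_job(): hands the job in; it is judged then, once.
The state is a dict: "time": time; "joint_positions": joint angles; "joint_vel": joint speeds; "joint_torque": joint torques, N m; "ee_pos": TCP position; "eef_rot": TCP orientation; "ft_force": force on the tool from outside, world axes, zero at the start; "torque": the same for the moment, N m; "width": finger opening in m; "grip_force": force on a finger pad.
Only numpy, scipy, OpenCV 4.12 (cv2) and the standard library are available. Lean on these libraries where they do the work, as an engineer would, in place of code of your own. Each camera call takes 0.05 s, during which the arm holds its last target. There are 200 camera calls.

## Task

Put the garlic bulb away in the wooden vegetable box: lift the box's hatch by its grip so that its ears clear the stop ridges, slide it fully open, let it down, then put the garlic inside through the opening. Leave the lemon and the tomato where they lie on the board, and leave the hatch open.

Things in the scene. Friction and masses are not known exactly. Their poses are not given: they have to be found in the camera images.
- veg_box: Light wooden box, 180 x 280 x 70 mm (its x, y, z), fixed; origin at the centre of its underside. Walls and floor 8 mm. Its +y half is decked over, its -y half is open but covered at first by the hatch. Along each long side (x = +-80 mm) a rail, top 74 mm up, carries a stop ridge 9 mm high at y = -1 to 9 mm; over each rail runs a 5 mm steel rod on end posts, tops 109 mm up
- hatch_grip (a point): Middle of the hatch's wooden grip bar, 11.5 mm below the bar's top, 102.5 mm above the worktop when the hatch is down; axes parallel to the box's. The bar is 70 mm long (box x), 18 mm thick (box y, the sliding direction), and stands upright on the 136 x 136 mm hatch plate, from 79 to 114 mm above the worktop
- hatch_slide (a joint): Travel of the hatch along box +y in m: 0 closed over the opening, 0.13 fully open over the deck. The steel ears at the two sides of the hatch stand against the stop ridges after 3 mm; they are clear of the ridges beyond 30 mm. Light friction, about 2 N; it stays where it is left
- hatch_lift (a joint): Height in m by which the hatch is lifted: 0 down, 0.018 the most that it can rise. It must be up by more than 8 mm to pass the ridges; 12 to 15 mm is comfortable. The hatch weighs 0.25 kg and sinks back by itself when let go
- box_opening (a point): Middle of the opening, level with the top of the rails, 74 mm above the worktop; axes parallel to the box's. With the hatch fully open, 140 mm (box x) by 124 mm (box y) are clear; the inner floor is 66 mm below this point
- garlic: Whitish garlic bulb, 60 x 57 mm and 58 mm high, 0.04 kg, lying on the chopping board; origin at the middle of its underside. Grasp it round the body
- lemon: Yellow lemon, 72 x 55 x 56 mm, on the board; origin at the middle of its underside. To be left alone
- tomato: Red tomato, 69 mm wide and 71 mm high, on the board; origin at the middle of its underside. To be left alone
- board: Wooden chopping board, 220 x 320 mm and 21 mm thick, fixed on the worktop; origin at the centre of its underside. Garlic, lemon and tomato lie on it in any order, at least 70 mm apart between centres

How it is judged:
By the outcome, as a careful person would: the job done as asked, in the order asked, and still so for the second after the job is handed in, with the robot touching nothing.
It also fails if it takes over 58 s, if anything falls off the work surface, if the arm or the gripper's body presses on something with over 40 N, if the wrist force passes 120 N, or if a joint passes its speed limit or range.

## Working session

There is one attempt and no reset: what is moved stays moved. The work goes in short steps, Python scripts to look and compute and a tool call to move; the robot and the scene stay as the last step left them, time stands still between calls to the robot, and variables do not carry over. Pictures are saved under pics/ and viewed, at most 10 in all, crops included, and the job is handed in when it is done.

Besides the shell and the picture viewer there is one more tool, called after "Call:" by a JSON object that holds its "method" and its "body". carry_out: Moves the arm, as the interface text tells. Its arguments: {"type":"object","properties":{"moves":{"type":"array","items":{"type":"array","items":{"type":"number"}}},"fingers":{"type":"number"},"force":{"type":"number"}},"required":["moves"]}

```bash
ls; mkdir -p pics
cat > h.py <<'E'
import numpy as np, cv2, pickle
from scipy.spatial.transform import Rotation as R
from bench import read_state, viewer, r
def snap(n,f):
    c=viewer.camera(n); cv2.imwrite('pics/%s.png'%f,c['pixels'][:,:,::-1]); pickle.dump(c,open('pics/%s.pkl'%f,'wb')); return c
def load(f): return pickle.load(open('pics/%s.pkl'%f,'rb'))
def ray(c,u,v):
    d=np.array([(u-c['cx'])/c['fx'],(v-c['cy'])/c['fy']]); s=d.copy()
    for _ in range(20): s=d/(1+c['k1']*(s@s))
    return R.from_quat(c['orientation']).apply([s[0],s[1],1.])
def dep(c,u,v):
    z=c['range_z'][int(v)-1:int(v)+2,int(u)-1:int(u)+2]; z=z[z>0]
    return np.array(c['xyz'])+ray(c,u,v)*np.median(z) if len(z) else None
def tri(c1,p1,c2,p2):
    a,b=ray(c1,*p1),ray(c2,*p2); o1,o2=np.array(c1['xyz']),np.array(c2['xyz'])
    t=np.linalg.lstsq(np.c_[a,-b],o2-o1,rcond=None)[0]
    p,q=o1+a*t[0],o2+b*t[1]; return (p+q)/2,np.linalg.norm(p-q)
E
python3 - <<'E'
from h import *
for n in('top','side'):
    c=snap(n,n+'0'); print(n,c['xyz'],c['orientation'],c['fx'],c['k1'],(c['range_z']>0).mean())
s=read_state(); print(s['ee_pos'],s['eef_rot'],s['width'],s['time'],r.finger_overhang)
E
```

```text
pics
top [ 0.45987446 -0.08740066  0.93650753] [-0.6987401   0.71390673 -0.02573758  0.03790821] 395.84977112467527 -0.11624448874542553 0.9957950680272109
side [0.35007499 0.67662089 0.51871627] [-0.08602792  0.86246759 -0.49490726  0.06177103] 415.18839193798993 -0.061168528168015664 0.9961224489795918
[ 0.25858076 -0.5686311   0.23582215] [ 9.77315790e-01  2.11786245e-01 -1.75327216e-04 -6.34061151e-04] 0.08699459643115659 0.1 0.014
```

View pics/top0.png

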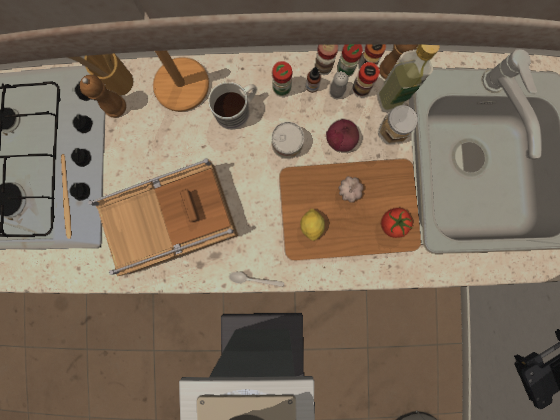

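View pics/side0.png

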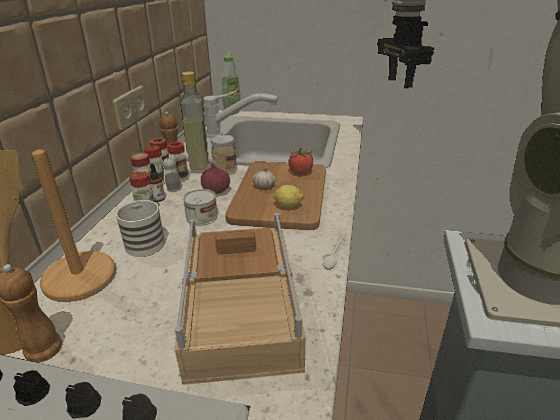

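The top view shows the box with its hatch grip at about (190,206), garlic (350,189), lemon (313,225) and tomato (396,222). In the side view the grip is at (236,242) and the garlic at (263,179). I'll enlarge these.

Run:
```python
from h import *
t=cv2.imread('pics/top0.png');s=cv2.imread('pics/side0.png')
def cr(i,u,v,w,h,k): return cv2.resize(i[v:v+h,u:u+w],None,fx=k,fy=k,interpolation=cv2.INTER_CUBIC)
a=np.hstack([cr(t,160,180,80,60,5),cr(s,200,220,80,60,5)])
b=np.hstack([cr(t,310,160,80,60,5),cr(s,230,150,80,60,5)])
cv2.imwrite('pics/m1.png',np.vstack([a,b]))
```

```text
(no output)
```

View pics/m1.png

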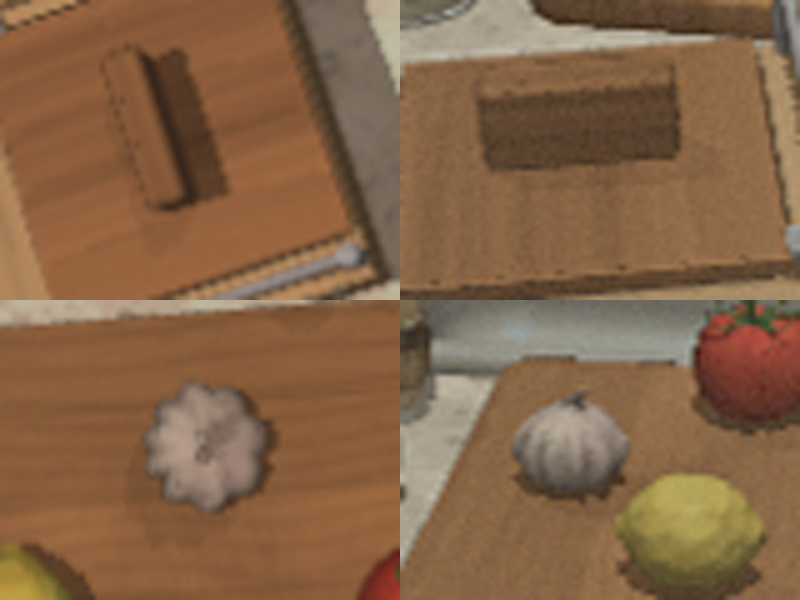

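Reading the crops: the top-view corners of the grip's top are about (180.6,191), (187,189), (197.4,220) and (190.6,221.6). In the side view they are (215.6,239.6), (255.6,236.8), (215.2,233.2) and (254.4,232.8). The garlic stem is at (351,190) in the top view and (266,168.4) in the side view.

Run:
```python
from h import *
t=load('top0');s=load('side0')
for n,a,b in [('far+y',(180.6,191),(215.6,239.6)),('far-y',(187,189),(215.2,233.2)),('near-y',(197.4,220),(254.4,232.8)),('near+y',(190.6,221.6),(255.6,236.8)),('stem',(351,190),(266,168.4))]:
    p,e=tri(t,a,s,b); print(n,p.round(4),round(e,4))
for n,u,v in [('bartop',189,205.4),('garlic',351,188),('lemon',313,225),('tomato',396,222),('hatch',170,200),('board',300,240)]: print(n,dep(t,u,v).round(4))
# rods/box rim: top corners of box in top view
for u,v in [(207,164),(235,236),(116,270),(99,205)]: print((u,v),dep(t,u,v).round(3))
st=read_state(); print(R.from_quat(st['eef_rot']).as_matrix().round(3))
```

```text
far+y [0.5836 0.1216 0.1092] 0.001
far-y [0.588  0.1072 0.1124] 0.0009
near-y [0.5222 0.0862 0.1072] 0.0013
near+y [0.5177 0.1001 0.1087] 0.0013
stem [ 0.5816 -0.2465  0.0752] 0.0021
bartop [0.5524 0.1026 0.1133]
garlic [ 0.5877 -0.2474  0.0706]
lemon [ 0.5075 -0.1603  0.0758]
tomato [ 0.5098 -0.343   0.0755]
hatch [0.5692 0.1532 0.0788]
board [ 0.4766 -0.134   0.0191]
(207, 164) [0.645 0.068 0.089]
(235, 236) [0.49  0.018 0.002]
(116, 270) [0.418 0.264 0.107]
(99, 205) [0.563 0.32  0.073]
[[ 0.91   0.414 -0.001]
 [ 0.414 -0.91   0.001]
 [-0.    -0.001 -1.   ]]
```

Call:
{"method": "carry_out", "body": {"moves": [[0,0,0,0,0,0.8],[0.5,-0.5,0,0,0,0],[0.87,-0.98,0.07,0,0,0],[0.87,-0.98,0.07,0,0,0],[0.87,-0.98,0.07,0,0,0],[0.87,-0.98,0.07,0,0,0],[0.87,-0.98,0.07,0,0,0],[0.87,-0.98,0.07,0,0,0],[0.87,-0.98,0.07,0,0,0],[0.87,-0.98,0.07,0,0,0],[0.87,-0.98,0.07,0,0,0],[0.87,-0.98,0.07,0,0,0],[0.87,-0.98,0.07,0,0,0],[0.87,-0.98,0.07,0,0,0],[0.87,-0.98,0.07,0,0,0],[0.37,-0.48,0,0,0,0],[0,0,0,0,0,0]], "fingers": 60}}

```text
time: 2.22
ee_pos: [0.5516, 0.1061, 0.1996]
eef_rot: [0.987, 0.159, -0.0, -0.001]
ft_force: [0.0, 0.2, -0.1]
width: 0.06
grip_force: 0.0
```

```bash
cat >> h.py <<'E'
def delta(pos,yaw=None):
    "units of shift along the tool's axes (after the turn), and turn about z, to reach pos with tool x at yaw (deg)"
    s=read_state(); M=R.from_quat(s['eef_rot']); a=np.degrees(np.arctan2(*M.as_matrix()[[1,0],0]))
    tz=0 if yaw is None else (a-yaw)
    N=M*R.from_euler('z',tz,degrees=True)
    print('ee',np.round(s['ee_pos'],4),'yaw',a.round(2),'turn',round(tz/8,2),'shift',(N.inv().apply(np.array(pos)-s['ee_pos'])/.04).round(2),'t',s['time'],'F',np.round(s['ft_force'],1))
E
python3 - <<'E'
from h import *
delta([.553,.104,.1],18); snap('wrist','w0'); c=load('w0'); print(c['xyz'])
E
```

```text
ee [0.5516 0.1061 0.1996] yaw 18.26 turn 0.03 shift [0.02 0.06 2.49] t 2.225 F [ 0.   0.2 -0.1]
[0.6268413  0.12956781 0.34798583]
```

View pics/w0.png

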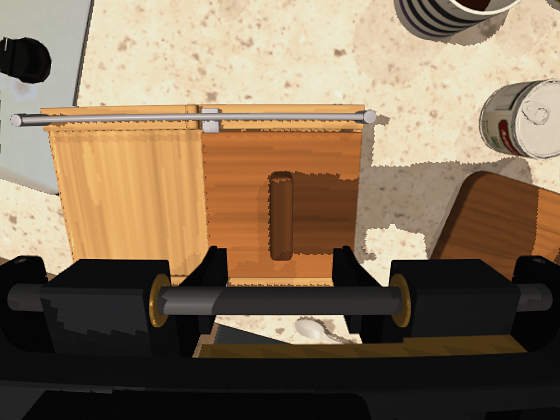

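The wrist view shows the bar's top running from (282,172) to (282,259), centred between the fingers (inner edges near columns 228 and 333).

Run:
```python
from h import *
c=load('w0')
P=[]
for u,v in [(271,173),(293,173),(293,259),(271,259)]:
    d=ray(c,u,v);o=np.array(c['xyz']);p=o+d*(.1135-o[2])/d[2];P.append(p);print(p.round(4),dep(c,u+(3 if u<280 else -3),v+(4 if v<200 else -4)).round(4))
print(np.mean(P,0)); P=np.array(P); d=P[0]-P[3]; print(np.degrees(np.arctan2(d[1],d[0]))); delta(np.r_[np.mean(P,0)[:2],.1])
```

```text
[0.5877 0.124  0.1135] [0.5849 0.1208 0.1102]
[0.5929 0.1082 0.1135] [0.5883 0.1088 0.1071]
[0.5259 0.0852 0.1135] [0.5282 0.0886 0.1129]
[0.5202 0.1023 0.1135] [0.5245 0.1011 0.1138]
[0.55667233 0.10492105 0.1135    ]
17.801524713797
ee [0.5516 0.1042 0.1996] yaw 18.14 turn 0.0 shift [0.13 0.02 2.49] t 2.275 F [-0.2 -1.  -0.2]
```

Call:
{"method": "carry_out", "body": {"moves": [[0.1,0.01,0.5,0,0,0],[0,0,0.6,0,0,0],[0,0,0.6,0,0,0],[0,0,0.5,0,0,0],[0,0,0.25,0,0,0],[0,0,0,0,0,0]]}}

```text
time: 3.02
ee_pos: [0.5556, 0.1044, 0.1016]
eef_rot: [0.988, 0.157, -0.0, 0.0]
ft_force: [-0.4, -0.0, 0.4]
width: 0.06
grip_force: 0.0
```

Call:
{"method": "carry_out", "body": {"moves": [[0,0,0,0,0,0],[0,0,0,0,0,0],[0,0,0,0,0,0],[0,0,0,0,0,0],[0,0,0,0,0,0],[0,0,0,0,0,0]], "fingers": 0, "force": 25}}

```text
time: 3.78
ee_pos: [0.5555, 0.1059, 0.1023]
eef_rot: [0.988, 0.157, -0.0, -0.001]
ft_force: [-2.6, 3.7, 2.2]
width: 0.0175
grip_force: 25.0
```

Gripped. Lift 13.5 mm.

Call:
{"method": "carry_out", "body": {"moves": [[0,0,-0.12,0,0,0],[0,0,-0.12,0,0,0],[0,0,-0.1,0,0,0],[0,0,0,0,0,0],[0,0,0,0,0,0]]}}

```text
time: 4.4
ee_pos: [0.5555, 0.1058, 0.1155]
eef_rot: [0.988, 0.157, -0.0, -0.001]
ft_force: [-0.8, 5.6, -2.9]
width: 0.0178
grip_force: 25.0
```

Call:
{"method": "carry_out", "body": {"moves": [[0,-0.1,0,0,0,0],[0,-0.2,0,0,0,0],[0,-0.3,0,0,0,0],[0,-0.3,0,0,0,0],[0,-0.3,0,0,0,0],[0,-0.3,0,0,0,0],[0,0,0,0,0,0]]}}

```text
time: 5.28
ee_pos: [0.5365, 0.1637, 0.1158]
eef_rot: [0.987, 0.158, -0.0, -0.001]
ft_force: [1.1, 1.7, -3.0]
width: 0.018
grip_force: 25.0
```

Call:
{"method": "carry_out", "body": {"moves": [[0,-0.3,0,0,0,0],[0,-0.35,0,0,0,0],[0,-0.35,0,0,0,0],[0,-0.35,0,0,0,0],[0,-0.2,0,0,0,0],[0,-0.15,0,0,0,0],[0,-0.08,0,0,0,0],[0,0,0,0,0,0]]}}

```text
time: 6.28
ee_pos: [0.5149, 0.2296, 0.1156]
eef_rot: [0.988, 0.157, -0.0, -0.0]
ft_force: [-0.4, 0.6, -3.4]
width: 0.0177
grip_force: 25.0
```

Call:
{"method": "carry_out", "body": {"moves": [[0,-0.08,0,0,0,0],[0,0,0,0,0,0],[0,0,0,0,0,0]]}}

```text
time: 6.65
ee_pos: [0.5149, 0.2299, 0.1154]
eef_rot: [0.988, 0.156, -0.0, 0.002]
ft_force: [1.3, -7.5, -2.8]
width: 0.0177
grip_force: 25.0
```

Against the end stop. I'll let it down and release.

Call:
{"method": "carry_out", "body": {"moves": [[0,0.05,0.1,0,0,0],[0,0,0.12,0,0,0],[0,0,0.1,0,0,0],[0,0,0,0,0,0],[0,0,0,0,0,0]]}}

```text
time: 7.28
ee_pos: [0.5149, 0.2298, 0.1026]
eef_rot: [0.988, 0.157, -0.0, 0.001]
ft_force: [-0.1, -4.4, -3.1]
width: 0.0177
grip_force: 25.0
```

Call:
{"method": "carry_out", "body": {"moves": [[0,0,0,0,0,0],[0,0,0,0,0,0],[0,0,0,0,0,0],[0,0,0,0,0,0]], "fingers": 60}}

```text
time: 7.78
ee_pos: [0.5148, 0.2309, 0.1031]
eef_rot: [0.988, 0.157, 0.0, -0.0]
ft_force: [-0.5, -0.1, -0.5]
width: 0.05
grip_force: 0.0
```

Call:
{"method": "carry_out", "body": {"moves": [[0,0,-0.3,0,0,0],[0,0,-0.6,0,0,0],[0,0,-0.8,0,0,0],[0,0,-0.8,0,0,0],[0,0,-0.5,0,0,0],[0,0,0,0,0,0]], "fingers": 87}}

```text
time: 8.52
ee_pos: [0.5155, 0.2312, 0.2251]
eef_rot: [0.988, 0.157, 0.002, -0.0]
ft_force: [-0.2, -0.3, -0.4]
width: 0.0867
grip_force: 0.0
```

Run:
```python
from h import *
snap('top','top1'); i=cv2.imread('pics/top1.png')
cv2.imwrite('pics/top1c.png',cv2.resize(i[140:300,80:440],None,fx=2.2,fy=2.2))
for y in(17.8,-17,-50): delta([.5825,-.2468,.19],y)
```

```text
ee [0.515  0.2307 0.2236] yaw 18.06 turn 0.03 shift [-2.04 11.88  0.84] t 8.575 F [-0.5 -0.6  0.4]
ee [0.515  0.2307 0.2236] yaw 18.06 turn 4.38 shift [ 5.1  10.92  0.84] t 8.575 F [-0.5 -0.6  0.4]
ee [0.515  0.2307 0.2236] yaw 18.06 turn 8.51 shift [10.23  6.38  0.84] t 8.575 F [-0.5 -0.6  0.4]
```

View pics/top1c.png

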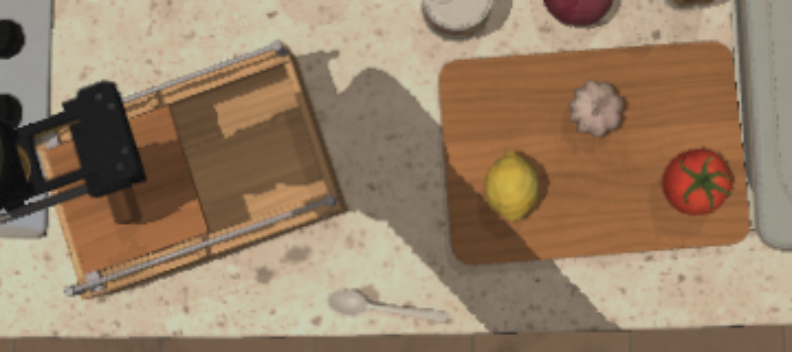

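The hatch is down and fully open over the deck, and the opening's middle is at about crop (255,160). Next I'll go over the garlic with yaw 0.

Call:
{"method": "carry_out", "body": {"moves": [[0,0,0,0,0,0.75],[0,0,0,0,0,0.75],[0,0,0,0,0,0.75],[0.07,0.5,0,0,0,0],[0.13,0.9,0,0,0,0],[0.15,1,0,0,0,0],[0.15,1,0,0,0,0],[0.15,1,0,0,0,0],[0.15,1,0.1,0,0,0],[0.15,1,0.1,0,0,0],[0.15,1,0.1,0,0,0],[0.15,1,0.1,0,0,0],[0.15,1,0.1,0,0,0],[0.13,1,0.1,0,0,0],[0.13,1,0.1,0,0,0],[0.1,0.5,0.1,0,0,0],[0,0,0,0,0,0]]}}

```text
time: 10.7
ee_pos: [0.5851, -0.2459, 0.1897]
eef_rot: [1.0, -0.0, -0.001, -0.0]
ft_force: [-0.7, 0.7, -0.9]
width: 0.087
grip_force: 0.0
```

Run:
```python
from h import *
delta([.5825,-.2468,.19],0); snap('wrist','w1')
c=load('top1'); print(dep(c,195.9,212.7))
```

```text
ee [ 0.5851 -0.2459  0.1897] yaw -0.04 turn -0.01 shift [-0.07  0.02 -0.01] t 10.7 F [-0.7  0.7 -0.9]
[0.54643986 0.11045798 0.00717138]
```

View pics/w1.png

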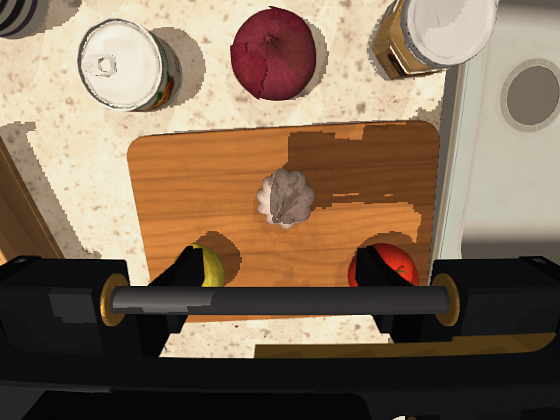

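The garlic spans columns 257–314 and rows 168–229 in the wrist view, centred at about (286,198). The fingers' way down on both sides looks clear.

Run:
```python
from h import *
c=load('w1');t=load('top0');s=load('side0')
o=np.array(c['xyz']); d=ray(c,285.5,198); p=o+d*(.05-o[2])/d[2]; print(p)
print(tri(c,(285.5,198),t,(351.3,189)),tri(c,(285.5,198),s,(264,179)))
z=c['range_z']; P=[dep(c,u,v) for u in range(255,317,2) for v in range(166,232,2)]
P=np.array([q for q in P if q is not None and q[2]>.035]); print(P.min(0),P.max(0)); delta([*p[:2],.042])
for n,u,v in(('onion',272,45),('can',120,60)): print(n,dep(c,u,v))
```

```text
[ 0.59232825 -0.2521633   0.05      ]
(array([ 0.58993058, -0.25283828,  0.04137381]), np.float64(0.0011430378825085805)) (array([ 0.5892626 , -0.25264691,  0.04134663]), np.float64(0.001864164003121448))
[ 0.56226697 -0.27850035  0.03888468] [ 0.61976491 -0.2250201   0.07839926]
ee [ 0.5856 -0.2442  0.1902] yaw 0.08 turn 0.0 shift [0.17 0.21 3.71] t 10.75 F [-0.9  0.8  0.1]
onion [ 0.71891011 -0.24096944  0.07880199]
can [ 0.7145703  -0.11115012  0.05448988]
```

Call:
{"method": "carry_out", "body": {"moves": [[0.12,0.17,0.5,0,0,0],[0,0,0.7,0,0,0],[0,0,0.7,0,0,0],[0,0,0.7,0,0,0],[0,0,0.6,0,0,0],[0,0,0.4,0,0,0],[0,0,0.1,0,0,0],[0,0,0,0,0,0]]}}

```text
time: 11.75
ee_pos: [0.5908, -0.252, 0.0433]
eef_rot: [1.0, 0.001, 0.0, 0.0]
ft_force: [0.1, 0.2, 0.9]
width: 0.087
grip_force: 0.0
```

Call:
{"method": "carry_out", "body": {"moves": [[0,0,0,0,0,0],[0,0,0,0,0,0],[0,0,0,0,0,0],[0,0,0,0,0,0],[0,0,0,0,0,0],[0,0,0,0,0,0]], "fingers": 0, "force": 8}}

```text
time: 12.5
ee_pos: [0.5905, -0.2522, 0.0431]
eef_rot: [1.0, 0.0, 0.0, 0.0]
ft_force: [-0.3, -0.1, 2.8]
width: 0.0539
grip_force: 7.7
```

Call:
{"method": "carry_out", "body": {"moves": [[0,0,-0.2,0,0,0],[0,0,-0.4,0,0,0],[0,0,-0.6,0,0,0],[0,0,-0.7,0,0,0],[0,0,-0.7,0,0,0],[0,0,-0.7,0,0,0],[0,0,-0.4,0,0,0],[0,0,0,0,0,0]]}}

```text
time: 13.5
ee_pos: [0.591, -0.2523, 0.1924]
eef_rot: [1.0, 0.001, 0.001, 0.001]
ft_force: [0.4, -0.6, -1.2]
width: 0.0533
grip_force: 7.7
```

Call:
{"method": "carry_out", "body": {"moves": [[-0.04,-0.4,0,0,0,0],[-0.09,-0.8,0,0,0,0],[-0.1,-1,0,0,0,0],[-0.1,-1,0,0,0,0],[-0.1,-1,0,0,0,0],[-0.1,-1,0,0,0,0],[-0.1,-1,0,0,0,0],[-0.1,-1,0,0,0,0],[-0.1,-0.9,0,0,0,0],[-0.1,-0.5,0,0,0,0],[0,-0.33,0,0,0,0],[0,0,0,0,0,-0.75],[0,0,0,0,0,-0.75],[0,0,0,0,0,-0.75],[0,0,0,0,0,0]]}}

```text
time: 15.38
ee_pos: [0.5526, 0.1049, 0.1903]
eef_rot: [0.988, 0.156, -0.001, -0.0]
ft_force: [-1.2, -0.2, -0.2]
width: 0.0539
grip_force: 7.7
```

Run:
```python
from h import *
delta([.554,.105,.044],17.8); snap('wrist','w2')
```

```text
ee [0.5526 0.1049 0.1903] yaw 18.0 turn 0.02 shift [0.04 0.01 3.66] t 15.375 F [-1.2 -0.2 -0.2]
```

View pics/w2.png

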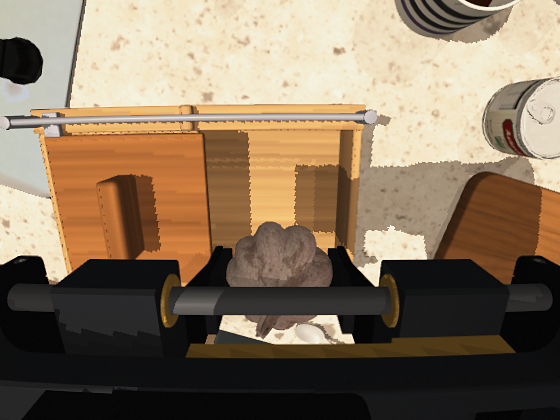

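The wrist view shows the garlic held between the fingers at about (280,265), inside the opening's columns 207–350. The hatch lies clear to the left, so I can lower it.

Call:
{"method": "carry_out", "body": {"moves": [[0.04,0,0.4,0,0,0],[0,0,0.6,0,0,0],[0,0,0.6,0,0,0],[0,0,0.6,0,0,0],[0,0,0.5,0,0,0],[0,0,0.5,0,0,0],[0,0,0.4,0,0,0],[0,0,0.2,0,0,0],[0,0,0,0,0,0]]}}

```text
time: 16.55
ee_pos: [0.5543, 0.1055, 0.0386]
eef_rot: [0.988, 0.157, -0.0, 0.0]
ft_force: [0.0, 0.5, -0.4]
width: 0.0538
grip_force: 7.7
```

Call:
{"method": "carry_out", "body": {"moves": [[0,0,0,0,0,0],[0,0,0,0,0,0],[0,0,0,0,0,0],[0,0,0,0,0,0]], "fingers": 72}}

```text
time: 17.05
ee_pos: [0.5545, 0.1055, 0.0391]
eef_rot: [0.988, 0.157, 0.0, 0.0]
ft_force: [-0.3, 1.0, -0.5]
width: 0.0717
grip_force: 0.0
```

Call:
{"method": "carry_out", "body": {"moves": [[0,0,-0.2,0,0,0],[0,0,-0.4,0,0,0],[0,0,-0.6,0,0,0],[0,0,-0.8,0,0,0],[0,0,-1,0,0,0],[0,0,-1,0,0,0],[0,0.5,-0.5,0,0,0],[0,1,0,0,0,0],[-0.5,1,0,0,0,0],[-0.5,1,0,0,0,0],[-0.5,1,0,0,0,0],[0,0.5,0,0,0,0],[0,0,0,0,0,0]]}}

```text
time: 18.68
ee_pos: [0.5598, -0.104, 0.2196]
eef_rot: [0.988, 0.156, 0.0, 0.0]
ft_force: [0.0, 1.1, -0.5]
width: 0.072
grip_force: 0.0
```

Run:
```python
from h import *
snap('top','top2'); i=cv2.imread('pics/top2.png')
cv2.imwrite('pics/top2c.png',cv2.resize(i[140:300,80:440],None,fx=2.2,fy=2.2))
```

```text
(no output)
```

View pics/top2c.png

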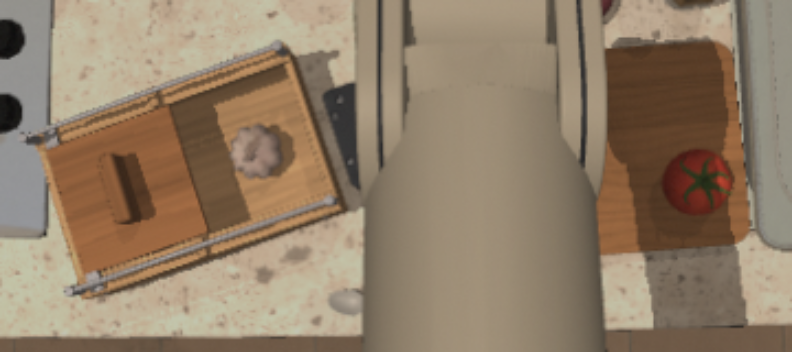

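The garlic lies in the box at crop (257,150), the hatch is open and down on the deck, and the robot is clear. Handing in.

```bash
python3 -c "
from h import *
print(r.close_job())"
```

```text
the job is handed in; nothing more can be done
None
```

The garlic is in the box with the hatch fully open and let down. I never moved the lemon or the tomato, though the arm hid the lemon in my last picture, and the job was handed in at about 19 s of the 58 s allowed.

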